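# Load the roll core on the bent bar and set the keeper

## Task

Take the short, thick wooden core with the wide bore from the V-block, thread it onto the free end of the roll holder's bent bar and slide it round the bend, without forcing it, until it is fully home against the flange. Then swing the keeper arm fully upright behind it so that it cannot work back. Leave the slim core on its block and do not disturb the scale weight by the holder, the felt pen or the screwdriver.

Things in the scene. Friction and masses are not known exactly. Their poses are not given: they have to be found in the camera images.
- core: Loose wooden core: a plain tube 44 mm in outer diameter, 34 mm long, with a through bore 20 mm in diameter, about 50 g. Origin at its centre; its own y axis is the bore axis. It starts at the left or right end of the V-block, bore level and parallel to the groove, centre 43.4 mm above the table. Either end may go first. Let go on the bar, it hangs with its centre 5 mm below the bar's axis.
- slim_core: The other wooden core, lying in the same groove: 34 mm in outer diameter, 50 mm long, bore only 8 mm (too narrow for the bar), about 50 g. Origin at its centre, bore axis along its own y. Stays where it is.
- v_block: Fixed wooden block, 150 mm long along its own y, 30 mm wide (foot 50 mm wide, 6 mm high), 27 mm high, with a shallow V groove along its own y in its top. Origin at the centre of its underside, on the table. The cores lie in the groove about 76 mm apart. The block is narrower than the core, so fingers can straddle both from above.
- holder: Fixed steel roll holder; frame x away from the robot, y left, z up; origin on the table under the end of the bend. A level round bar, 10 mm in diameter, axis at height 120 mm: free leg, quarter bend, home leg, flange. Only the post behind the flange (18 by 22 mm, 134 high, x 95 to 113 mm) carries it; base plate 10 mm high, x -15 to 135, y -40 to 60 mm; free space between bar and base.
- bar_tip (a point): Domed free end of the bar, on its axis, at (-60, -135, 120) mm in the holder's frame; axes as the holder's. From here the free leg runs straight along the holder's +y to bend_start; a core on it must have its bore along the holder's y.
- bend_start (a point): Where the free leg goes over into the bend, on the bar's axis, at (-60, -60, 120) mm in the holder's frame; axes as the holder's. The bend is a level quarter circle of centre line radius 60 mm about (0, -60), turning from the holder's +y to its +x.
- bend_end (a point): Where the bend goes over into the home leg, on the bar's axis, at (0, 0, 120) mm in the holder's frame; axes as the holder's. The home leg runs straight along the holder's +x to the flange, whose face is at x = 85 mm (flange 36 mm in diameter).
- home (a point): Point on the bar's axis, at (68, 0, 120) mm in the holder's frame, where the core's centre lies (or 5 mm above it) when the core's face touches the flange and its bore lies along the holder's x; axes as the holder's.
- keeper (a joint): Keeper arm angle (rad): a 10 mm square arm on a pivot parallel to the holder's x at (39, 16, 30) mm in its frame. 0: leans 0.8 rad from vertical to the holder's +y, bar free; 0.8: upright at its stop, beside the bar, 7 mm behind the home core. Starts between 0 and 0.25. Stays where left; about 1 N on the knob, from its outer (+y) side, moves it.
- keeper_knob (a point): Centre of the black round knob (20 mm in diameter, 22 mm long along the holder's x) at the end of the keeper arm, 128 mm from the pivot; at 158 mm height when upright.
- weight: Small black scale weight with a knob, 52 mm in diameter, 50 mm high, origin at the centre of its underside; bystander.
- felt_pen: White felt pen with black cap lying flat, 135 mm long, origin at the middle of its underside; bystander.
- screw_driver: Yellow-handled screwdriver lying flat, about 200 mm long, origin at the middle of its underside; bystander.
Not all that is in view belongs to the job. Leave any green or yellow look-alike of the core alone.

How it is judged:
By the outcome, as a careful person would: the job done as asked, in the order asked, and still so for the second after the job is handed in, with the robot touching nothing.
It also fails if it takes over 67 s, if anything falls off the work surface, if the arm or the gripper's body presses on something with over 40 N, if the wrist force passes 120 N, or if a joint passes its speed limit or range.

## Robot

A 7-joint arm with a two-finger parallel gripper is mounted at the origin on the work surface; the furniture and walls round the work are solid. World frame = base frame: x ahead of the robot, y to its left, z up, the work surface at z = 0. Lengths are in mm, angles in rad, forces in N, time in s.
With the tool pointing down it reaches from about 400 to 900 mm from the base axis. Payload 5.6 kg.
Tool frame: the origin (TCP) lies midway between the tips of the shut fingers; the grasp point (between the pads) lies 19 mm behind it; z points along the fingers, y is the line along which they close (so a half turn about z gives the same grasp; the last joint's range is limited). The gripper opens to 92 mm and grips with 3 to 60 N. Pads are 20 mm wide; open, the fingers measure 128 mm over their backs; the gripper's body (75 mm by 189 mm) begins 69 mm behind the grasp point.
Start: joints at [1.163, 0.468, -0.012, 1.603, 0.006, 1.071, -0.056], TCP at [231.855, -607.25, 214.592] pointing down, gripper open.
Joint ranges: [-2.53, 2.53], [-0.31, 2.02], [-1.57, 1.55], [0.28, 2.44], [-1.29, 4.43], [0.15, 1.84], [-2.92, 2.92]. Speed limits (rad/s): [2.57, 2.57, 3.14, 3.14, 3.14, 3.14, 3.14].

## Interface

Orientations are given as a rotation vector (axis times angle).
In Python, from cell import robot, grip, kin, viewer gives the robot as it stands. Calls block until the motion is done:
- robot.movep(position, orientation): joint-space move of the TCP to a pose.
- robot.servo_line(position, feed=150, rotation=None): straight line of the TCP; rotation=None keeps the orientation; feed is the mean speed in mm/s.
- robot.goto_joints(angles): joint-space move.
- grip(opening, newtons=None): opening from 0.0 (shut) to 1.0 (fully open); newtons is the grip in N (None keeps the last); returns when the fingers have stopped.
- robot.hold(seconds).
- kin.ik(position, orientation): joint angles nearest the present ones, or None.
- robot.observe(): the state.
- viewer.read_camera(name): name is "scene" or "side" or "wrist"; returns the picture (420x560x3 uint8, red, green, blue); there is no depth.
- viewer.camera_info(name): a dict with "camera_matrix" (3x3 intrinsics, pixels), "R" (3x3) and "t" (3): a world point X has camera coordinates R X + t. Camera axes: x right, y down, z forward; pixel columns grow to the right and rows downward; lengths in mm; the calibration is good to about 2 mm. A picture is of the moment at which its call begins: read the wrist's pose just before it. camera_info takes no time and is no camera call; for the wrist camera it gives the pose at the moment of the call.
A pose or a line that the arm cannot do raises robot.IKError and nothing moves.
- robot.job_done(): hands the job in; it is judged then, once.
Trained networks look in the newest picture that a camera, given by its name, has taken for a name from the list of things; names that differ only in an ending like _2 or _b are one class to them, and where a whole thing is asked for, a point or a joint stands for the part that bears it (a point fixed in the world has none). Each returns a list of dicts, best first, with "confidence" (0 to 1); they miss things now and then, are a little off and sometimes report something else, mostly with a low value. They report only what shows in the picture. A call takes as long as a camera call. They do not tell look-alikes from the thing itself.
- viewer.silhouettes(name, camera): "mask" (420x560 bool, what is visible of it).
- viewer.pinpoint(name, camera): "at" ([x, y, z] in mm, in the coordinates of the camera as it stood for that picture, good to about 4 mm: a listed point, or the origin of a listed thing).
The state is a dict: "t": time; "joints": joint angles; "joint_velocities": joint speeds; "joint_torque": joint torques, N m; "tcp_pos": TCP position; "tcp_rot": TCP orientation; "contact_force": force on the tool from outside, world axes, zero at the start; "wrist_torque": the same for the moment, N m; "grip_width": opening from 0.0 (shut) to 1.0 (fully open); "grip_force": force on a finger pad.
Only numpy, scipy, OpenCV 4.12 (cv2) and the standard library are available. Lean on these libraries where they do the work, as an engineer would, in place of code of your own. Each camera call takes 0.05 s, during which the arm holds its last target. There are 200 camera calls.

## Working session

There is one attempt and no reset: what is moved stays moved. The work goes in short steps, each a Python script; the robot and the scene stay as the last script left them, time stands still between calls to the robot, and variables do not carry over. Pictures are saved under pics/ and viewed, at most 10 in all, crops included, and the job is handed in when it is done.

```bash
ls; mkdir -p pics; cat > h.py <<'E'
import numpy as np, cv2
from scipy.spatial.transform import Rotation as Ro
from cell import robot, grip, kin, viewer
def pic(cam,name,crop=None,scale=1):
    im=viewer.read_camera(cam)
    if name:
        o=im if crop is None else im[crop[1]:crop[3],crop[0]:crop[2]]
        cv2.imwrite('pics/'+name,cv2.resize(o[:,:,::-1],None,fx=scale,fy=scale,interpolation=cv2.INTER_CUBIC))
    return im
def world(cam,p,ci=None):
    ci=ci or viewer.camera_info(cam)
    return np.array(ci['R']).T@(np.array(p)-np.array(ci['t']))
def pix(cam,X,ci=None):
    ci=ci or viewer.camera_info(cam)
    c=np.array(ci['R'])@np.array(X)+np.array(ci['t']); u=np.array(ci['camera_matrix'])@c
    return (u[:2]/u[2]).round(1)
def pins(cam,names):
    for n in names:
        for d in viewer.pinpoint(n,cam)[:3]:
            w=world(cam,d['at']); print(cam,n,round(d['confidence'],2),w.round(1),pix(cam,w))
E
python3 - <<'E'
from h import *
N=['core','slim_core','v_block','holder','bar_tip','bend_start','bend_end','home','keeper_knob','weight','felt_pen','screw_driver']
ims=[]
for c in ['scene','side']:
    ims.append(pic(c,None)); pins(c,N)
cv2.imwrite('pics/a.png',cv2.resize(ims[0][:,:,::-1],(800,600)))
cv2.imwrite('pics/b.png',cv2.resize(ims[1][:,:,::-1],(800,600)))
print(robot.observe())
for c in ['scene','side']: 
    i=viewer.camera_info(c);print(c,-np.array(i['R']).T@i['t'])
E
```

```text
pics
scene core 0.8 [ 642.5 -110.2   45. ] [199.6 204.5]
scene core 0.64 [ 408.7 -200.    16.5] [241.4 161.3]
scene core 0.57 [ 632.8 -214.9   16.5] [178.3 194.7]
scene slim_core 0.74 [612.4 -35.   36.9] [229.3 213.8]
scene v_block 0.95 [623.2 -74.7  -2.6] [216.8 221. ]
scene v_block 0.34 [ 5.528e+02  2.847e+02 -1.000e-01] [348.9 274.6]
scene holder 0.69 [557.2 285.4   3. ] [348.2 275. ]
scene bar_tip 0.88 [525.  140.8 121.1] [308.  199.9]
scene bar_tip 0.64 [479.5  -3.9   2. ] [274.7 204.2]
scene bar_tip 0.33 [617.9 304.2 125.9] [344.  255.3]
scene bend_start 0.82 [508.1 212.2 123.1] [338.4 208.9]
scene bend_end 0.69 [507.6 214.4 120.2] [339.2 210.2]
scene home 0.89 [621.8 301.9 121.5] [341.7 257.4]
scene keeper_knob 0.77 [571.8 394.  124. ] [397.1 265.3]
scene keeper_knob 0.51 [613.8 -35.5  36.4] [228.7 214.2]
scene weight 0.75 [704.9  70.7   1.6] [233.  265.3]
scene felt_pen 0.77 [482.   -6.7   0.6] [273.3 204.6]
scene screw_driver 0.84 [ 771.3 -115.5   -1.1] [159.9 243.8]
side core 0.72 [ 639.4 -110.7   41.4] [273.  166.7]
side core 0.6 [ 638.3 -201.3   13.6] [274.  157.1]
side s
[... 871 characters left out ...]
81]), 'joint_velocities': array([-0.00047277, -0.00079295,  0.00080429,  0.00042241,  0.00085596,
        0.00107072, -0.00026665]), 'joint_torque': array([ 6.42858413e-04, -5.20417106e+01, -1.18969634e-02, -2.44054413e+01,
       -5.66073647e-02,  1.13215265e-02,  5.61173329e-05]), 'tcp_pos': array([ 231.84769098, -607.26086638,  214.60327796]), 'tcp_rot': array([ 3.08944124e+00,  5.69686101e-01, -7.00862321e-05]), 'contact_force': array([-1.11233669, -0.07322382, -0.73414795]), 'wrist_torque': array([ 0.00497839, -0.01983036, -0.05874671]), 'grip_force': 0.0, 'grip_width': 0.9968467549190991}
scene [1145.24720848  610.40513904  747.91622955]
side [ 604.56454888 1061.11208604  931.07825504]
```

View pics/a.png

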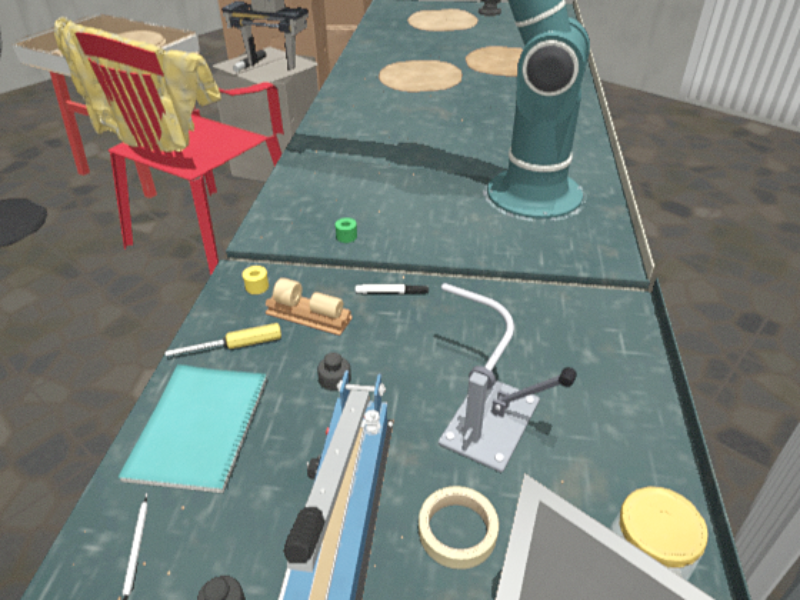

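View pics/b.png

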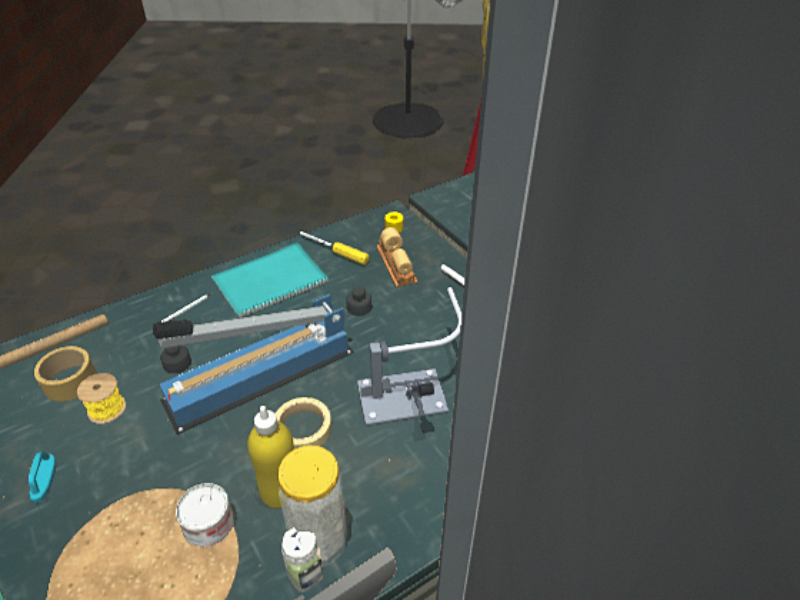

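The wooden pair sits in the V-block. In scene-camera pixels (560 wide) the short thick core is at (200,204) and the slim one is at (229,214). Look-alikes are a yellow one at (178,195) and a green one at (241,161). The wooden short/thick piece at (200,204) fits the description, and I'll confirm it with a wrist close-up. The holder's tip is at (308,200), its knob at (397,265), and the bar is free.

```bash
cat >> h.py <<'E'
def rv(a): return (Ro.from_euler('z',a)*Ro.from_euler('x',np.pi)).as_rotvec()
E
python3 - <<'E'
from h import *
phi=0.37; psi=0.26
def Hp(x,y): c,s=np.cos(psi),np.sin(psi); return np.array([557+c*x-s*y,285+s*x+c*y])
for b in (np.pi/2,-np.pi/2):
    for nm,p,z,a in [('v',(625,-75),330,phi+b),('core',(641,-110),24,phi+b),('tip',Hp(-60,-165),101,psi+b),('bs',Hp(-60,-60),101,psi+b),('be',Hp(0,0),101,psi+b-np.pi/2),('home',Hp(68,0),101,psi+b-np.pi/2),('knob',Hp(39,120),110,psi+b-np.pi/2),('look',Hp(-20,-60),330,psi+b-np.pi/2)]:
        q=kin.ik(np.array([*p,z]),rv(a)); print(nm,None if q is None else np.round(q,2))
E
```

```text
v [ 0.55  0.44 -0.68  1.48  0.28  1.32  0.22]
core [ 0.52  0.79 -0.57  1.68  0.54  0.83  0.07]
tip [ 0.27  0.56 -0.68  1.9   0.47  0.84 -0.4 ]
bs [ 0.32  0.75 -1.06  1.88  0.78  1.   -0.83]
be [-0.06  0.67 -0.66  1.72  0.49  0.93 -2.22]
home [-0.11  0.75 -0.6   1.54  0.48  1.   -2.15]
knob [-0.2   0.8  -0.75  1.51  0.59  1.07 -2.4 ]
look [ 0.27  0.46 -0.98  1.56  0.39  1.33 -2.06]
v [ 0.16  0.35 -0.13  1.51  0.05  1.28 -2.74]
core [ 0.03  0.7   0.13  1.72 -0.12  0.73 -2.55]
tip [-1.15  0.92  1.34  1.99 -1.01  1.15 -2.25]
bs [ 0.43  0.97 -1.33  1.87  1.02  1.21  2.14]
be [ 0.23  0.94 -1.18  1.7   0.94  1.18  0.62]
home [ 0.11  0.92 -1.    1.53  0.82  1.16  0.77]
knob [-0.05  0.95 -1.07  1.5   0.87  1.21  0.57]
look [ 0.34  0.52 -1.11  1.55  0.47  1.37  1.01]
```

```bash
python3 - <<'E'
from h import *
t0=robot.observe()['t']
robot.movep(np.array([500,150,380.]),rv(0.26+np.pi/2))
pic('wrist','w1.png'); pins('wrist',['bar_tip','bend_start','bend_end','home','keeper_knob','holder','weight'])
robot.movep(np.array([625,-75,330.]),rv(0.37+np.pi/2))
pic('wrist','w2.png',scale=1.4); pins('wrist',['core','slim_core','v_block'])
o=robot.observe(); print(o['t']-t0,o['t'],o['contact_force'],o['joints'])
E
```

```text
wrist bar_tip 0.64 [521.6 138.6 120.4] [292.5 193.9]
wrist bend_start 0.83 [511.9 215.2 125.3] [301.2 135.6]
wrist bend_end 0.78 [550.  288.5 119. ] [346.2  85.5]
wrist bend_end 0.21 [620.3 302.  120.8] [403.6  89.5]
wrist home 0.87 [618.8 299.9 119.9] [401.6  91.2]
wrist home 0.43 [524.6 139.3 119.9] [294.7 194.2]
wrist holder 0.97 [ 5.509e+02  2.894e+02 -3.000e-01] [332.1  95.7]
wrist weight 0.72 [704.   73.3   5.9] [379.6 243.7]
wrist core 0.88 [ 634.5 -208.6   19.7] [253.2 259. ]
wrist core 0.66 [ 644.9 -114.8   49.9] [281.2 212.2]
wrist core 0.61 [ 408.3 -202.7   20.7] [114.3 204.8]
wrist slim_core 0.8 [615.2 -38.1  38.8] [281.5 153.2]
4.5083 5.8083 [-0.09637654 -0.32125716  0.10433002] [ 0.660877    0.48733452 -0.86352362  1.47615103  0.37408714  1.34841453
  0.14565794]
```

View pics/w1.png

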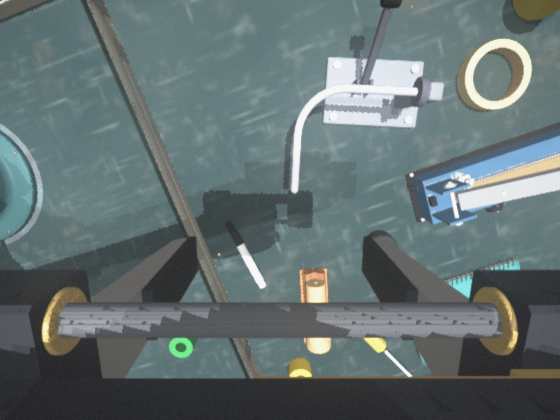

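View pics/w2.png

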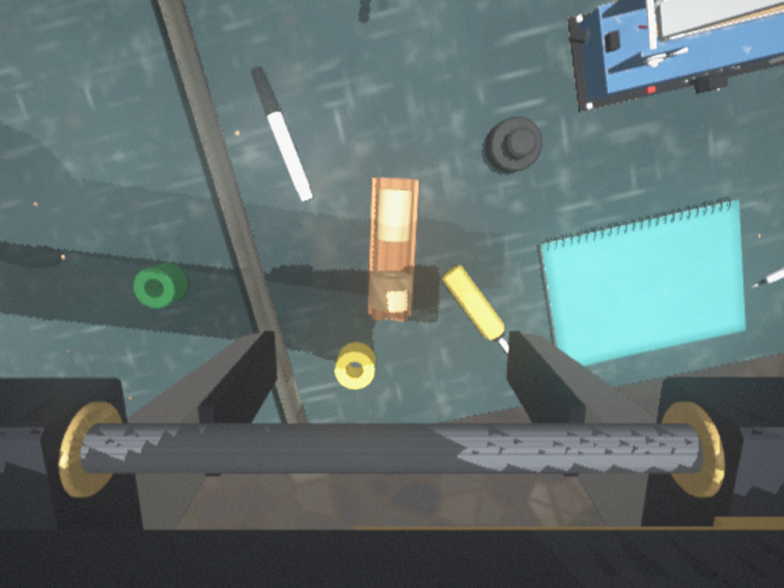

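w1 shows the bar free: tip at (293,190), bend around (310,105), flange at (428,90), knob at (390,2). w2 (1.4x) shows the block at (371..419, 178..320), with the slim core at (395,215) and the short core in shadow at (390,290). The yellow one at (355,366) and the green one at (160,286) are look-alikes. Next I'll fit the holder pose and check the models against overlays.

```bash
python3 - <<'E'
from h import *
from scipy.optimize import least_squares
M={'bar_tip':(-60,-135),'bend_start':(-60,-60),'bend_end':(0,0),'home':(68,0),'holder':(0,0)}
obs=[('bar_tip',525,140.8),('bar_tip',524.6,142.7),('bar_tip',521.6,138.6),('bend_start',508.1,212.2),('bend_start',506,218.3),('bend_start',511.9,215.2),
('bend_end',556.8,284),('bend_end',550,288.5),('home',621.8,301.9),('home',622.1,303.2),('home',618.8,299.9),('holder',557.2,285.4),('holder',555.1,292.3),('holder',550.9,289.4)]
def H(p,m): c,s=np.cos(p[2]),np.sin(p[2]); return np.array([p[0]+c*m[0]-s*m[1],p[1]+s*m[0]+c*m[1]])
r=least_squares(lambda p:np.concatenate([H(p,M[n])-[x,y] for n,x,y in obs]),[557,285,.26],loss='soft_l1',f_scale=3)
p=r.x; print('holder',p.round(3),np.abs(r.fun).reshape(-1,2).round(1).tolist())
# camera pose at w1
ci=viewer.camera_info('wrist'); o=robot.observe()
Rt=Ro.from_rotvec(o['tcp_rot']).as_matrix(); tp=np.array(o['tcp_pos'])
R=np.array(ci['R']);t=np.array(ci['t']); Rct=R@Rt; tct=R@tp+t   # cam = Rct*tcp + tct
R1=Rct@Ro.from_rotvec(rv(0.26+np.pi/2)).as_matrix().T; c1=dict(ci,R=R1,t=tct-R1@np.array([500,150,380.]))
im=cv2.imread('pics/w1.png'); im=cv2.resize(im,None,fx=2.5,fy=2.5)
arc=[(-60,y) for y in np.linspace(-135,-60,8)]+[(-60*np.cos(u),-60+60*np.sin(u)) for u in np.linspace(0,np.pi/2,10)]+[(x,0) for x in np.linspace(0,85,8)]
for m in arc:
    u=pix('',[*H(p,m),120],c1)*2.5; cv2.circle(im,tuple(int(v) for v in u),2,(0,0,255),-1)
for m in [(-15,-40),(135,-40),(135,60),(-15,60)]:
    u=pix('',[*H(p,m),10],c1)*2.5; cv2.circle(im,tuple(int(v) for v in u),3,(255,0,255),-1)
A=im[0:520,650:1200]
# block: pixels to plane z
K=np.array(ci['camera_matrix'])
def onz(u,z):
    d=R.T@np.linalg.inv(K)@[*u,1]; c=-R.T@t; return (c+d*(z-c[2])/d[2])[:2]
q=np.array([onz(np.array(u)/1.4,6) for u in [(371,178),(419,180),(369,319),(411,321)]])
print('foot',q.round(1).tolist(),q.mean(0).round(1)); ax=q[:2].mean(0)-q[2:].mean(0); print('len',np.linalg.norm(ax),'yaw',np.arctan2(-ax[0],ax[1]),np.linalg.norm(q[0]-q[1]))
w2=cv2.imread('pics/w2.png'); B=cv2.resize(w2[170:335,340:450],None,fx=3.15,fy=3.15); 
B=np.clip(B.astype(float)*1.3,0,255).astype(np.uint8)
B=np.vstack([B,np.zeros((max(0,520-B.shape[0]),B.shape[1],3),np.uint8)])[:520]
cv2.imwrite('pics/c.png',cv2.resize(np.hstack([A[:520],B]),(800,int(800*520/(A.shape[1]+B.shape[1])))))
np.save('c1.npy',np.c_[c1['R'],c1['t']])
E
```

```text
holder [5.54228e+02 2.86861e+02 2.15000e-01] [[0.7, 1.4], [0.3, 0.5], [2.7, 3.6], [0.3, 3.3], [2.4, 2.8], [3.5, 0.3], [2.6, 2.9], [4.2, 1.6], [1.1, 0.6], [1.4, 1.9], [1.9, 1.4], [3.0, 1.5], [0.9, 5.4], [3.3, 2.5]]
foot [[579.6, -13.9], [627.5, 2.7], [632.4, -159.5], [677.6, -144.4]] [629.3 -78.8]
len 155.16165725028497 yaw 0.33836199789100996 50.684065663877305
```

View pics/c.png

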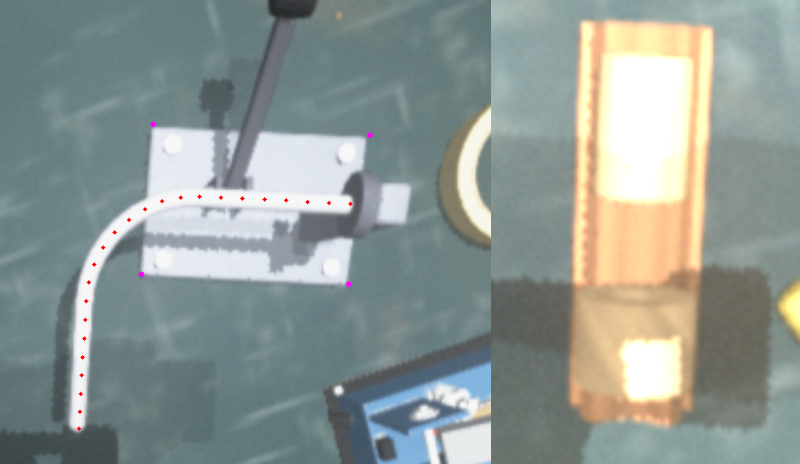

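The holder model overlays the bar within about 1–2 mm. The crop confirms that the lower piece in the block is short and thick (wider than the slim one) with its bore along the groove. That is the one to take. The screwdriver handle is close, so I'll use a partial opening.

```bash
cat >> h.py <<'E'
P=np.array([554.2,286.9,0.215])
def H(x,y,z): c,s=np.cos(P[2]),np.sin(P[2]); return np.array([P[0]+c*x-s*y,P[1]+s*x+c*y,z])
def st(m=''):
    o=robot.observe(); c,s=np.cos(P[2]),np.sin(P[2]); d=o['tcp_pos'][:2]-P[:2]; f=o['contact_force']
    print(m,'t',round(o['t'],2),'hold',np.round([c*d[0]+s*d[1],-s*d[0]+c*d[1],o['tcp_pos'][2]],1),'F',np.round(f,1),'Fh',np.round([c*f[0]+s*f[1],-s*f[0]+c*f[1]],1),'g',round(float(o['grip_width']),3),np.round(o['grip_force'],1)); return o
E
python3 - <<'E'
from h import *
a=0.345+np.pi/2; c=np.array([641,-111.5])
robot.movep(np.array([*c,110]),rv(a)); grip(0.68,10)
robot.servo_line(np.array([*c,24.4]),feed=120); st('down')
grip(0.0,10); st('closed')
robot.servo_line(np.array([*c,60]),feed=60); st('lift')
robot.servo_line(np.array([*c,160]),feed=200)
ps=H(-60,-135-45,101+20); robot.movep(np.array(ps),rv(P[2]+np.pi/2)); st('pre')
for cam in ('scene','side'):
    pic(cam,cam+'2.png'); pins(cam,['core','bar_tip'])
print(H(-60,-135,120),H(-60,-180,140))
E
```

```text
down t 8.17 hold [   0.5 -407.7   25. ] F [-0.2  0.3  0.1] Fh [-0.2  0.3] g 0.68 0.0
closed t 8.59 hold [  -1.5 -408.5   24.9] F [-5.7 -1.5  5.8] Fh [-5.9 -0.2] g 0.464 10.0
lift t 9.33 hold [-4.000e-01 -4.078e+02  5.990e+01] F [ 0.1  0.2 -0.7] Fh [0.1 0.2] g 0.467 10.0
pre t 10.93 hold [ -59.5 -181.5  120.6] F [-0.2 -0.6 -0.1] Fh [-0.4 -0.6] g 0.461 10.0
scene core 0.74 [536.3  98.3 140.8] [290.5 187.8]
scene core 0.74 [ 632.  -211.1   16.4] [179.4 195.2]
scene core 0.49 [ 409.  -200.2   16.1] [241.3 161.5]
scene bar_tip 0.92 [521.2 143.8 121.4] [310.1 199.5]
side core 0.6 [535.4 101.2 139.6] [308.8 185.4]
side core 0.46 [ 639.  -204.9   14.6] [273.8 156.3]
side bar_tip 0.75 [524.2 145.1 118.5] [313.1 201.8]
[524.38331917 142.20734108 120.        ] [533.98395344  98.24340334 140.        ]
```

```bash
python3 - <<'E'
import cv2,numpy as np
a=cv2.imread('pics/scene2.png')[150:230,250:350];b=cv2.imread('pics/side2.png')[150:230,265:365]
cv2.imwrite('pics/d.png',np.hstack([cv2.resize(x,(400,320),interpolation=2) for x in (a,b)]))
E
```

```text
(no output)
```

View pics/d.png

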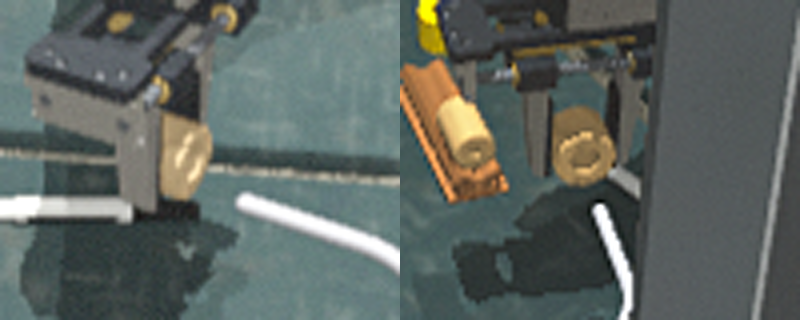

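The left panel shows the core held level between the pads at (180,155), with the bar tip ahead at (240,200). The right panel shows its bore facing the bar, and the slim core still on the block. Next I'll lower to bar height and thread it, checking forces.

```bash
cat >> h.py <<'E'
def fh():
    o=robot.observe(); return np.linalg.norm(o['contact_force'])
def go(pts,feed,lim=6):
    for x,y,z,a in pts:
        robot.servo_line(H(x,y,z),feed=feed,rotation=rv(a))
        if fh()>lim: st('STOP'); return False
    return True
E
python3 - <<'E'
from h import *
a=P[2]+np.pi/2
ok=go([(-60,-180,101,a)]+[(-60,y,101,a) for y in (-155,-140,-125)],80,4)
st('on'); 
for c in('scene','side'): pic(c,c+'3.png'); pins(c,['core'])
if ok: go([(-60,y,101,a) for y in (-105,-85,-72)],80,4); st('end free leg')
E
```

```text
on t 12.78 hold [ -60.  -124.2  101.1] F [ 0.5 -0.7 -0.3] Fh [ 0.4 -0.8] g 0.467 10.0
scene core 0.67 [526.  156.8 119. ] [313.3 203.7]
scene core 0.56 [ 633.9 -212.8   16. ] [178.4 195.4]
scene core 0.56 [ 408.5 -200.7   13.6] [241.3 162. ]
side core 0.61 [524.1 155.3 118.7] [313.3 204.3]
side core 0.61 [ 637.4 -203.5   13.6] [274.3 156.7]
end free leg t 14.09 hold [-60.1 -71.2 101.1] F [-0.1 -0.4 -0.4] Fh [-0.2 -0.3] g 0.462 10.0
```

```bash
cat >> h.py <<'E'
def bar(s):
    L=30*np.pi
    if s<0: return np.array([-60,-60+s])
    if s>L: return np.array([s-L,0.])
    u=s/60; return np.array([-60*np.cos(u),-60+60*np.sin(u)])
def corepose(s):
    q=np.array([bar(s+d) for d in np.linspace(-17,17,35)]); v=q[-1]-q[0]
    m=(q.max(0)*0+ (bar(s)+ (q[0]+q[-1])/2)/2)   # mid of chord and bar: centred in the bore
    return (*m,101,P[2]+np.arctan2(v[1],v[0]))
E
python3 - <<'E'
from h import *
ss=np.arange(-12+7,118,7.)
for i,s in enumerate(ss):
    if not go([corepose(s)],45,6): print('s',s);break
    if i%4==3: st(s)
st('end')
E
```

```text
16.0 t 15.31 hold [-56.8 -44.7 101. ] F [ 0.1 -1.1 -0.4] Fh [-0.1 -1.1] g 0.47 10.0
44.0 t 16.51 hold [-43.9 -20.9 100.9] F [-0.2  0.4 -1. ] Fh [-0.1  0.4] g 0.467 10.0
72.0 t 17.71 hold [-21.6  -5.3 100.9] F [-0.4  0.1  0.9] Fh [-0.4  0.2] g 0.464 10.0
100.0 t 18.92 hold [  5.5  -0.3 100.9] F [-0.5 -0.5  0.3] Fh [-0.6 -0.4] g 0.464 10.0
end t 19.53 hold [ 2.00e+01 -1.00e-01  1.01e+02] F [-0.1  0.2 -0.9] Fh [-0.   0.2] g 0.465 10.0
```

```bash
python3 - <<'E'
from h import *
a=P[2]
go([(40,0,101,a),(58,0,101,a)],80,5); st('near')
f0=robot.observe()['contact_force'].copy(); ex=np.array([np.cos(a),np.sin(a)])
for x in np.arange(59,79,1.):
    robot.servo_line(H(x,0,101),feed=15); f=robot.observe()['contact_force']
    if (f-f0)[:2]@ex<-3.5: break
st('contact? x=%g'%x)
for c in('scene','side'): pic(c,c+'4.png'); pins(c,['core','keeper_knob','home'])
E
```

```text
near t 20.31 hold [ 57.7  -0.  100.8] F [ 0.1 -0.6 -0.7] Fh [-0.  -0.6] g 0.464 10.0
contact? x=64 t 21.81 hold [ 62.7   0.  100.8] F [-4.6 -1.   2.5] Fh [-4.7 -0. ] g 0.465 10.0
scene core 0.79 [ 632.7 -209.8   16.8] [179.4 195.4]
scene core 0.74 [ 408.  -196.3   15.5] [242.5 162. ]
scene core 0.66 [622.1 305.9 119.5] [343.2 259.2]
scene keeper_knob 0.92 [570.3 395.3 127.5] [398.5 264. ]
scene home 0.79 [621.  300.8 119.9] [341.4 257.5]
side keeper_knob 0.59 [568.6 388.8 122.1] [298.2 271.1]
side home 0.75 [621.6 304.5 116.2] [275.9 245.5]
side home 0.23 [701.5  73.9  -2.8] [250.8 215.6]
side home 0.18 [506.2 215.5 119.5] [321.3 219.7]
```

```bash
python3 - <<'E'
import cv2,numpy as np
a=cv2.imread('pics/scene4.png')[210:290,290:390];b=cv2.imread('pics/side4.png')[200:280,230:330]
cv2.imwrite('pics/e.png',np.hstack([cv2.resize(x,(400,320),interpolation=2) for x in (a,b)]))
E
```

```text
(no output)
```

View pics/e.png

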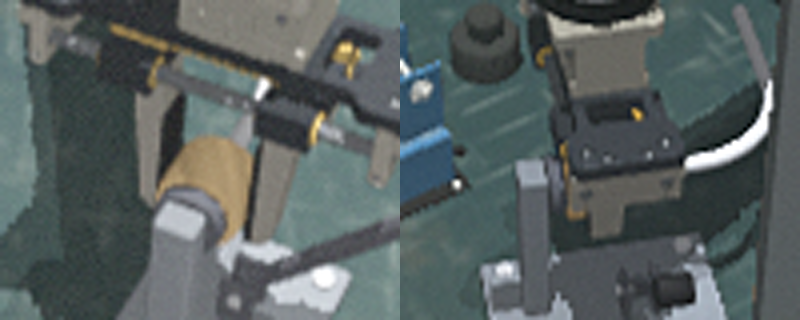

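The core face sits flush against the flange in both views (left panel at (205,195)), and the keeper is still leaning clear. I'll lower it onto the bar, release and retreat upward.

```bash
python3 - <<'E'
from h import *
a=P[2]
robot.servo_line(H(64,0,97),feed=30); st('low')
grip(0.66,10); st('open')
robot.servo_line(H(64,0,185),feed=120); st('up')
robot.movep(H(0,30,290),rv(a))
for c in('scene','side','wrist'): pic(c,c+'5.png'); pins(c,['core','keeper_knob','home'])
ci=viewer.camera_info('wrist'); print([pix('wrist',H(*m)).tolist() for m in ((51,0,115),(85,0,115),(85,0,120),(0,0,120))])
cv2.imwrite('pics/f.png',np.hstack([cv2.resize(cv2.imread('pics/scene5.png')[220:280,305:380],(400,320),interpolation=2),cv2.resize(cv2.imread('pics/wrist5.png'),(400,320))]))
E
```

```text
low t 22.49 hold [62.7  0.2 96.3] F [-4.2 -0.9 -0.6] Fh [-4.3  0. ] g 0.467 10.0
open t 22.95 hold [64.5 -0.1 97.3] F [1.1 1.1 0.8] Fh [1.3 0.8] g 0.66 0.0
up t 23.83 hold [ 63.4  -0.2 184.1] F [-0.3 -0.2  0.3] Fh [-0.3 -0.1] g 0.658 0.0
scene core 0.76 [ 634.5 -212.2   16.7] [178.4 195.4]
scene core 0.71 [624.7 302.5 116.4] [340.9 260.2]
scene core 0.6 [ 407.8 -202.1   18. ] [241.1 160.5]
scene keeper_knob 0.82 [570.9 393.9 126.9] [397.6 264. ]
scene home 0.92 [620.6 300.3 120. ] [341.4 257.2]
side core 0.74 [ 638.7 -205.8   13.9] [273.9 156.3]
side core 0.55 [619.6 300.4 114.1] [276.7 244.8]
side keeper_knob 0.57 [568.1 390.3 118.4] [298.4 272.6]
side home 0.77 [624.3 301.  119.3] [274.8 243.5]
side home 0.62 [700.2  74.2  -2.7] [251.2 215.7]
side home 0.22 [612.7 -40.7  36.5] [281.  181.6]
wrist core 0.93 [624.4 291.5 116.1] [317.7 128.7]
wrist keeper_knob 0.76 [567.6 392.2 128.7] [209.3 163.2]
wrist keeper_knob 0.66 [619.4 295.8 118.2] [312.7 132.7]
[[307.1, 147.1], [307.8, 113.1], [308.2, 112.8], [306.6, 196.0]]
```

View pics/f.png

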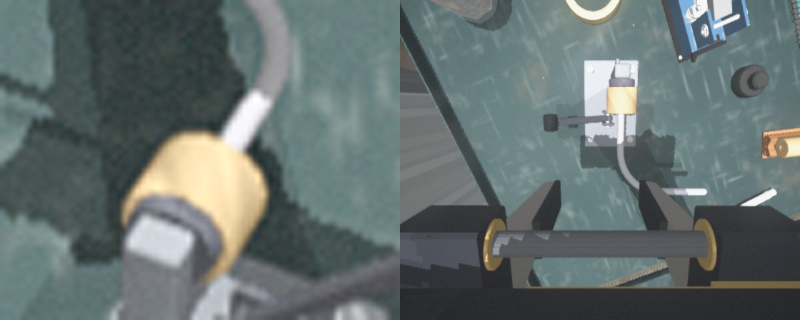

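The core hangs on the bar flush with the flange: left panel at (195,200), and wrist rows 113–150 against 113–147 predicted. The knob is at about (38,100,126) in the holder frame, so the lean is about 0.72. Next I'll push it upright from outside with shut fingers, turned so the gripper body stays narrow in y.

```bash
python3 - <<'E'
from h import *
a=P[2]+np.pi/2
grip(0.0,10)
robot.movep(H(36,142,240),rv(a)); st('above')
robot.servo_line(H(36,142,115),feed=150); st('down')
f0=robot.observe()['contact_force'].copy(); ey=np.array([-np.sin(P[2]),np.cos(P[2])])
def step(y,z,feed,lim):
    robot.servo_line(H(36,y,z),feed=feed); f=(robot.observe()['contact_force']-f0)[:2]@ey
    return f>lim
hit=False
for th in np.arange(.78,-.001,-.06):
    y=16+128*np.sin(th)+20; z=30+128*np.cos(th)-11
    hit=step(y,z,60,6)
    if hit: break
st('th %.2f'%th)
if not hit:
    for y in np.arange(y-1,y-14,-1):
        if step(y,147,20,6): break
    st('end y=%g'%y)
for c in('scene','side'): pic(c,c+'6.png'); pins(c,['core','keeper_knob'])
E
```

```text
above t 27.13 hold [ 36.2 141.6 240.1] F [ 0.1 -0.3  0.4] Fh [ 0.  -0.3] g 0.008 0.0
down t 28.12 hold [ 36.6 142.5 116.2] F [-0.8  1.2 -0.2] Fh [-0.5  1.4] g 0.005 0.0
th -0.00 t 32.12 hold [ 36.1  35.5 147. ] F [ 0.3  0.  -0.4] Fh [ 0.3 -0. ] g 0.003 0.0
end y=32 t 33.12 hold [ 35.9  34.8 147.1] F [ 0.1  8.3 -3.1] Fh [1.8 8.1] g 0.005 3.7
scene core 0.69 [624.  300.1 112.5] [339.9 260.8]
scene core 0.61 [ 408.3 -200.2   18.7] [241.4 160.6]
scene core 0.45 [622.5 -77.4  -3.6] [216.3 220.7]
scene keeper_knob 0.68 [587.8 308.5 161. ] [356.5 235.1]
side core 0.79 [620.6 297.9 114.4] [276.3 244. ]
side core 0.62 [ 636.6 -204.1   12.9] [274.5 156.8]
```

```bash
python3 - <<'E'
from h import *
robot.servo_line(H(36,80,147),feed=80); robot.servo_line(H(36,90,290),feed=150); robot.movep(H(-60,120,330),rv(P[2]+np.pi/2)); st()
for c in('scene','side'): pic(c,c+'7.png'); pins(c,['core','keeper_knob','slim_core','weight','felt_pen','screw_driver'])
cv2.imwrite('pics/g.png',np.hstack([cv2.resize(cv2.imread('pics/scene7.png')[215:290,305:405],(400,300),interpolation=2),cv2.resize(cv2.imread('pics/side7.png')[215:290,240:340],(400,300),interpolation=2)]))
E
```

```text
t 35.78 hold [-60.5 119.9 330.1] F [ 1.2 -1.1 -0.1] Fh [ 0.9 -1.3] g 0.004 0.0
scene core 0.82 [620.7 303.3 115.3] [342.4 259.7]
scene core 0.68 [ 409.2 -198.7   16.9] [241.6 161.5]
scene core 0.49 [ 637.8 -211.8   17.3] [177.4 195.8]
scene keeper_knob 0.67 [584.4 312.1 158.9] [359.  235.8]
scene slim_core 0.58 [615.4 -34.5  39. ] [228.4 213.9]
scene weight 0.72 [ 7.006e+02  7.050e+01 -7.000e-01] [234.3 264.9]
scene felt_pen 0.74 [482.5  -4.5   1.4] [273.8 204.8]
scene screw_driver 0.66 [ 7.730e+02 -1.164e+02 -4.000e-01] [159.1 243.8]
side core 0.63 [618.  297.4 112.1] [277.4 244.5]
side core 0.51 [ 637.3 -201.9   15.3] [274.3 156.6]
side keeper_knob 0.7 [586.2 310.1 153.5] [290.7 236.6]
side slim_core 0.49 [610.7 -40.3  37.5] [281.6 181.4]
side weight 0.51 [700.3  71.6   1.5] [251.2 214. ]
side felt_pen 0.52 [508.3 214.2 118.9] [320.4 219.5]
side felt_pen 0.51 [476.4  -6.   -6. ] [324.3 199.7]
side screw_driver 0.72 [ 771.2 -120.9    1.8] [233.3 173.9]
side screw_driver 0.18 [477.8  -4.8  -5.1] [323.9 199.7]
```

View pics/g.png

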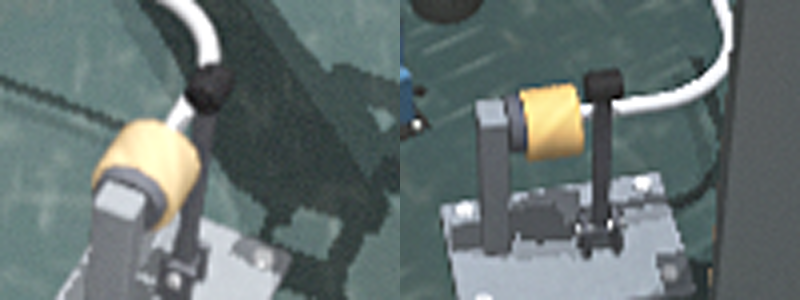

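The core is flush on the flange (right panel, 523–583), and the keeper is upright with a gap of about 6–7 mm behind it (arm at 600). The bystanders have not moved.

```bash
python3 -c "
from h import *
print(robot.job_done())"
```

```text
the job is handed in; nothing more can be done
None
```

The short, thick core is fully home against the flange with the keeper arm upright behind it, the slim core, weight, pen and screwdriver are undisturbed, and the job was handed in at about 36 s of the 67 s allowed.

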